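# Square up a breaker row in the assembly jig

### The job

Get the three breakers in the assembly jig ready for mounting: nudge each one up against the long fence so that they stand straight in an even row, and wind the handwheel clockwise until the slide's lug touches its stop block, closing the row against the end stop. Move the slide with the handwheel only, and leave the tape roll, the black adapter box and the screwdriver around the jig where they are.

Things in the scene. Friction and masses are not known exactly. Their poses are not given: they have to be found in the camera images.
- jig: Fixed aluminium jig bed, 16 mm thick. Origin on the table under it; x points away from the robot, y along the bed, z up. Spans x -85..85, y -160..225 mm. End stop: dark block across the bed, face at y -130, 50 mm above the bed. Fence: steel strip, inner face at x +45, 26 mm above the bed, y -130..110. Near side (-x) open. Gearbox at y 137..193, 60 mm above the bed, carries the handwheel.
- slide: Steel slide: pusher plate 80 mm wide (jig x -40..40), 16 mm thick, 49 mm above the bed, a block behind it. Origin on the bed at the pusher face; axes as the jig. At jig y 60 mm fully open, -20 mm when its lug touches the stop block. Driven by the handwheel through a rack, 6.7 mm per rad (42 mm a turn) towards the end stop; too stiff to push by hand.
- wheel (a joint): Handwheel angle in rad, growing clockwise seen from above, which closes the slide (travel from fully open = 6.7 mm x angle; 11.94 at the stop). Vertical axis, needs about 0.2 N m, stays where it is left. Ring wheel, 114 mm outer diameter, rim top 98 mm above the table.
- wheel_axis (a point): Point on the handwheel's axis, fixed on the jig, 98 mm above the table, at jig x 0, y 165 mm.
- crank_grip (a point): Grip point on the axis of the black upright crank handle, which spins freely on its pin 50 mm from the wheel axis. Handle 22 mm diameter, 50 mm tall, from 101 to 151 mm above the table; this point is at 131 mm.
- lug_face (a point): Centre of the face of the slide's lug that meets the stop block, outside (far side of) the fence, 36 mm above the table.
- stop_face (a point): Centre of the stop block's face that the lug meets, outside the fence, jig x 73, y -20 mm.
- breaker1: Loose white DIN-rail circuit breaker standing on the jig bed, nearest the end stop. 80 mm long (x) x 36 mm wide (y) x 44 mm high, with a 45 mm long nose up to 60 mm and a black toggle up to 69 mm; about 0.2 kg. Origin centre of underside; its x is roughly the jig's x. Standing against the fence its origin is at jig x +5 mm.
- breaker2: Loose white DIN-rail circuit breaker standing on the jig bed, the middle one. 80 mm long (x) x 36 mm wide (y) x 44 mm high, with a 45 mm long nose up to 60 mm and a black toggle up to 69 mm; about 0.2 kg. Origin centre of underside; its x is roughly the jig's x. Standing against the fence its origin is at jig x +5 mm.
- breaker3: Loose white DIN-rail circuit breaker standing on the jig bed, nearest the slide. 80 mm long (x) x 36 mm wide (y) x 44 mm high, with a 45 mm long nose up to 60 mm and a black toggle up to 69 mm; about 0.2 kg. Origin centre of underside; its x is roughly the jig's x. Standing against the fence its origin is at jig x +5 mm.
- tape: Bystander: roll of tape lying flat, 96 mm diameter, 24 high, near the jig's near edge. Origin at its underside's centre.
- adapter: Bystander: flat black adapter box 70 x 105 x 24 mm behind the jig. Origin at its underside's centre.
- screwdriver: Bystander: screwdriver lying in front of the jig.

How it is judged (in metres and radians):
At the end, for the whole second after the job is handed in: The slide's lug is on the stop block (gap under 2.5 mm); the three breakers stand upright (within 0.08 rad) on the jig bed between end stop and slide, each within 4 mm of the fence and within 0.10 rad of square to it, at rest (y of lug_face in the frame of stop_face below 0.0025 m and x of each of breaker1, breaker2, breaker3 in the frame of jig above 0.001 m and y of breaker1 in the frame of jig between -0.122 and -0.03 m and z of each of breaker1, breaker2, breaker3 in the frame of jig below 0.021 m and angle between the x axis of each of breaker1, breaker2, breaker3 and the x axis of jig, either way round below 0.1 rad and angle between each of breaker1, breaker2, breaker3's own z axis and vertical below 0.08 rad and linear speed of each of breaker1, breaker2, breaker3 below 0.02 m/s and y of breaker2 in the frame of jig between -0.122 and -0.03 m and y of breaker3 in the frame of jig between -0.122 and -0.03 m); the robot touches nothing.
It fails at once if the slide is pushed by the robot (more than 15 N) instead of wound (contact force between any of the fingers, the arm and slide above 15 N).
It fails at once if the tape, adapter or screwdriver is moved by more than 30 mm (distance of any of tape, adapter, screwdriver from where it was at the start of the episode above 0.03 m).
It also fails if it takes over 69 s, if anything falls off the work surface, if the arm or the gripper's body presses on something with over 40 N, if the wrist force passes 120 N, or if a joint passes its speed limit or range.

### The arm

A 7-joint arm with a two-finger parallel gripper is mounted at the origin on the work surface. World frame = base frame: x ahead of the robot, y to its left, z up, the work surface at z = 0. Lengths are in m, angles in degrees, forces in N, time in s.
With the tool pointing down it reaches from about 0.425 to 0.875 m from the base axis. Payload 4.7 kg.
Tool frame: the origin (TCP) lies at the very end of the fingers, on their centre line; the grasp point (between the pads) lies env.grip_point_offset behind it (env.grip_point_offset is the distance from the TCP to the grasp point, in m); z points along the fingers, y is the direction in which the jaws open and shut (so a half turn about z gives the same grasp; the last joint's range is limited). The gripper opens to 87 mm and grips with 3 to 60 N. Pads are 19 mm wide; open, the fingers measure 117 mm over their backs; the gripper's body (75 mm by 190 mm) begins 51 mm behind the grasp point.
Start: joints at [65.667, 18.392, -4.016, 83.108, 1.295, 78.541, -3.26], TCP at [0.276, -0.588, 0.223] pointing down, gripper open.
Joint ranges: [-163.93, 163.93], [-17.29, 119.83], [-79.2, 71.16], [3.27, 140.29], [-89.18, 269.18], [5.43, 117.66], [-154.24, 154.24]. Speed limits (degrees/s): [147.25, 147.25, 180, 180, 180, 180, 180].

### API

Orientations are given as [roll, pitch, yaw] about the fixed x, y, z axes, in that order (R = Rz(yaw) Ry(pitch) Rx(roll)).
In Python, from cell import env gives the robot as it stands.
- The arm moves only by the tool send_rows, never from a script. Its argument "plan" is a list of rows, each a list of 7 numbers: the finger opening in mm, from 0 to 87, then the shift along the tool's x, y, z in mm, then the turn, a rotation vector about the tool's x, y, z in rad. A call has 1 to 12 rows; each row shifts and turns the commanded pose from where the row before left it, along the tool's axes as they then stand; what a row does not reach is not made up. A row lasts 1/10 s, in which the tool goes at most 50 mm and 8.59 degrees, less where a joint would pass 70% of its speed; a pose out of reach is approached as far as the arm can. A call is refused whole if a number of a shift passes 50 or a number of a turn 0.15, either way. A call with a gripper value outside its range is refused whole. The fingers move at their own pace and stop on an object; "grip_force" is the grip in N (left out, the last holds). Time passes only in rows, so rows that do not move let the fingers close. It gives the time, the measured TCP pose, the force and the opening at its end, in the units of the state.
- env.get_obs(): the state, without advancing time (a new reading comes with each control period).
- env.read_camera(name): name is "scene" or "side" or "wrist"; returns the picture (480x640x3 uint8, red, green, blue); there is no depth.
- env.get_calibration(name): a dict with "fx", "fy", "cx", "cy" (pixels), "k1" (the pictures are not rectified: a ray, as slopes to the right and down, at radius r is drawn at 1 + k1 r^2 times it, then the intrinsics apply), "extrinsics" (4x4, takes a point from camera to world coordinates). Camera axes: x right, y down, z forward; pixel columns grow to the right and rows downward; lengths in m; the calibration is good to about 2 mm. A picture is of the moment at which its call begins: read the wrist's pose just before it. get_calibration takes no time and is no camera call; for the wrist camera it gives the pose at the moment of the call.
- env.sign_off(): hands the job in, once; it reports no verdict.
Trained networks look in the newest picture that a camera, given by its name, has taken for a name from the list of things; names that differ only in an ending like _2 or _b are one class to them, and where a whole thing is asked for, a point or a joint stands for the part that bears it (a point fixed in the world has none). Each returns a list of dicts, best first, with "confidence" (0 to 1); they miss things now and then, are a little off and sometimes report something else, mostly with a low value. They report only what shows in the picture. A call takes as long as a camera call.
- env.regions_of(camera, query): "region" (480x640 bool, what is visible of it) and "rect" ([left, top, right, bottom] in pixels, round what is visible of it).
The state is a dict: "time_s": time; "qpos": joint angles; "joint_velocities": joint speeds; "effort": joint torques, N m; "tool_pos": TCP position; "tool_rot": TCP orientation; "force": force on the tool from outside, world axes, zero at the start; "wrist_torque": the same for the moment, N m; "grip_width": finger opening in m.
Only numpy, scipy, OpenCV 4.12 (cv2) and the standard library are available. Lean on these libraries where they do the work, as an engineer would, in place of code of your own. Each camera call takes 0.05 s, during which the arm holds its last target. There are 200 camera calls.

## Working session

There is one attempt and no reset: what is moved stays moved. The work goes in short steps, Python scripts to look and compute and a tool call to move; the robot and the scene stay as the last step left them, time stands still between calls to the robot, and variables do not carry over. Pictures are saved under pics/ and viewed, about 8 in all and at most 12, crops included, and the job is handed in when it is done.

Besides the shell and the picture viewer there is one more tool, called after ">>>" as name(argument=value, ...), one argument or row to a line, values as JSON. send_rows: Moves the arm, as the interface text tells. Its arguments: {"type":"object","properties":{"plan":{"type":"array"},"grip_force":{"type":"number"}},"required":["plan"]}

```bash
mkdir -p pics; cat > h.py <<'E'
import numpy as np,cv2
from cell import env
def ray(name,uv,C=None):
    C=C or env.get_calibration(name)
    K=np.array([[C['fx'],0,C['cx']],[0,C['fy'],C['cy']],[0,0,1.]])
    p=cv2.undistortPoints(np.array([[uv]],float),K,np.array([C['k1'],0,0,0,0.]))[0,0]
    E=np.array(C['extrinsics']);return E[:3,3],E[:3,:3]@np.array([p[0],p[1],1])
def atz(name,uv,z,C=None):
    o,d=ray(name,uv,C);return o+d*(z-o[2])/d[2]
def proj(name,P,C=None):
    C=C or env.get_calibration(name);E=np.linalg.inv(np.array(C['extrinsics']))
    p=E[:3,:3]@np.array(P)+E[:3,3];s=p[:2]/p[2];s=s*(1+C['k1']*(s@s));return np.array([C['fx']*s[0]+C['cx'],C['fy']*s[1]+C['cy']])
def save(name,f):
    im=env.read_camera(name);cv2.imwrite('pics/'+f,cv2.cvtColor(im,cv2.COLOR_RGB2BGR));return im
E
python3 - <<'E'
from h import *
o=env.get_obs();print(o,env.grip_point_offset)
for c in ['scene','side']:
    save(c,c+'0.png');C=env.get_calibration(c);print(c,np.round(np.array(C['extrinsics']),3).tolist())
    for q in ['jig','slide','wheel','crank_grip','lug_face','breaker1','tape','adapter','screwdriver']:
        for r in env.regions_of(c,q)[:4]:
            ys,xs=np.nonzero(r['region']);print(c,q,round(r['confidence'],2),np.round(r['rect']).tolist(),round(xs.mean()),round(ys.mean()))
E
```

```text
{'time_s': 0.0, 'qpos': array([65.6678036 , 18.44108321, -4.01761908, 83.17480058,  1.29441895,
       78.54018031, -3.26133494]), 'joint_velocities': array([ 0.00734641, -0.06024936, -0.07079951, -0.01258906, -0.02333405,
        0.08290819, -0.0611465 ]), 'effort': array([-8.51415225e-04, -4.91293252e+01, -4.04530624e-01, -3.12525594e+01,
       -6.39201910e-02,  4.37994674e-02,  1.76368476e-04]), 'tool_pos': array([ 0.2758847 , -0.5879378 ,  0.22143974]), 'tool_rot': array([-1.79889156e+02,  4.46883391e-03,  2.51424783e+01]), 'force': array([ 0.10698151,  0.4427519 , -0.92325129]), 'wrist_torque': array([ 0.0113661 ,  0.03836216, -0.01667239]), 'grip_width': 0.08713230580290698} 0.0187
scene [[0.739, 0.522, -0.427, 0.943], [0.674, -0.572, 0.468, -0.395], [0.0, -0.633, -0.774, 0.851], [0.0, 0.0, 0.0, 1.0]]
scene jig 0.67 [198.0, 193.0, 415.0, 415.0] 320 307
scene slide 0.85 [297.0, 263.0, 356.0, 329.0] 332 292
scene wheel 0.75 [333.0, 193.0, 395.0, 264.0] 362 232
scene crank_grip 0.85 [345.0, 188.0, 354.0, 219.0] 350 204
scene crank_grip 0.7 [249.0, 297.0, 297.0, 349.0] 275 320
sce
[... 635 characters left out ...]
7 [266.0, 253.0, 324.0, 293.0] 298 273
side crank_grip 0.85 [314.0, 254.0, 329.0, 283.0] 320 266
side lug_face 0.87 [269.0, 244.0, 331.0, 323.0] 298 262
side breaker1 0.89 [303.0, 214.0, 347.0, 237.0] 324 225
side breaker1 0.78 [307.0, 198.0, 346.0, 221.0] 325 210
side breaker1 0.68 [308.0, 226.0, 340.0, 266.0] 326 243
side tape 0.62 [351.0, 280.0, 400.0, 322.0] 373 301
side tape 0.52 [230.0, 217.0, 280.0, 251.0] 255 233
side tape 0.42 [248.0, 194.0, 360.0, 340.0] 305 276
side adapter 0.77 [230.0, 215.0, 282.0, 249.0] 256 234
side adapter 0.65 [246.0, 198.0, 360.0, 336.0] 305 277
side adapter 0.52 [314.0, 252.0, 328.0, 283.0] 319 266
side screwdriver 0.74 [368.0, 230.0, 458.0, 255.0] 400 238
```

```bash
python3 - <<'E'
import cv2
a=cv2.imread('pics/scene0.png')[175:445,160:430];cv2.imwrite('pics/s0c.png',cv2.resize(a,(600,600),interpolation=cv2.INTER_CUBIC)) 
E
```

```text
(no output)
```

View pics/s0c.png

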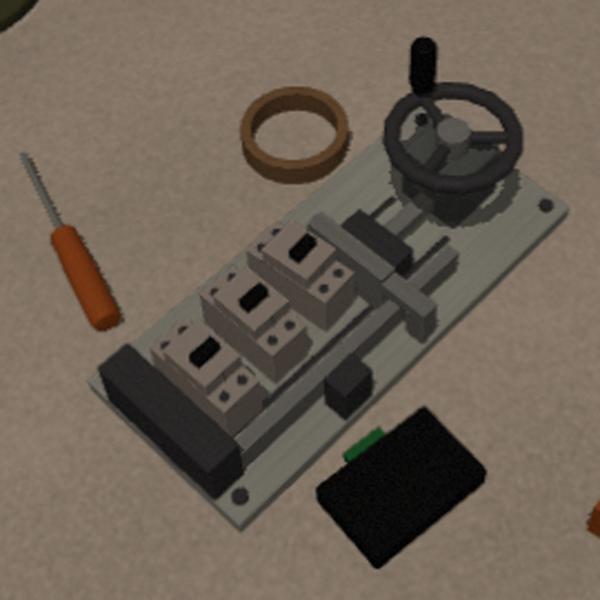

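The scene view shows the jig running diagonally: end stop at lower left, three breakers standing off the fence with gaps, and the slide open. The crank handle is at about (424,65) in the crop, and the lug at (425,310) faces the stop block at (348,385). Next I locate the jig frame.

```bash
cat > jig.py <<'E'
from h import *
f=lambda u,v:(160+u*.45,175+v*.45)
E
python3 - <<'E'
from jig import *
L=f(90,382);B=f(242,522);R=f(570,210)
p={k:atz('scene',q,0.016) for k,q in dict(nl=L,fl=B,fr=R).items()}
for k in p: print(k,np.round(p[k],3))
print('len',np.linalg.norm(p['fr']-p['fl']),np.linalg.norm(p['nl']-p['fl']))
d=p['fr']-p['fl'];print('yaw of jig y',np.degrees(np.arctan2(d[1],d[0])))
print('hub',atz('scene',f(455,133),0.1),'wheel centre',atz('scene',f(453,137),0.098))
for z,q in((.151,f(424,42)),(.101,f(424,92))): print('crank',z,atz('scene',q,z))
# crank two-view
def tri(a,b):
    o1,d1=ray('scene',a);o2,d2=ray('side',b)
    t=np.linalg.lstsq(np.c_[d1,-d2],o2-o1,rcond=None)[0];P,Q=o1+d1*t[0],o2+d2*t[1];return (P+Q)/2,np.linalg.norm(P-Q)
print('crank tri',tri((350,204),(320.5,267)))
print('wheel tri',tri((364,229),(295,273)))
im=cv2.imread('pics/side0.png')[180:350,210:410];cv2.imwrite('pics/side0c.png',cv2.resize(im,(700,595),interpolation=cv2.INTER_CUBIC))
E
```

```text
nl [ 0.481 -0.197  0.016]
fl [ 0.646 -0.196  0.016]
fr [0.653 0.182 0.016]
len 0.37820759525494535 0.16552909671088978
yaw of jig y 88.97068598290468
hub [0.56889114 0.12413575 0.1       ] wheel centre [0.56938152 0.12123368 0.098     ]
crank 0.151 [0.51607203 0.14494779 0.151     ]
crank 0.101 [0.52265742 0.14017322 0.101     ]
crank tri (array([0.51500992, 0.14351614, 0.12645303]), np.float64(0.0027324514615011683))
wheel tri (array([0.56107118, 0.13396961, 0.10029273]), np.float64(0.0034761995019579727))
```

View pics/side0c.png

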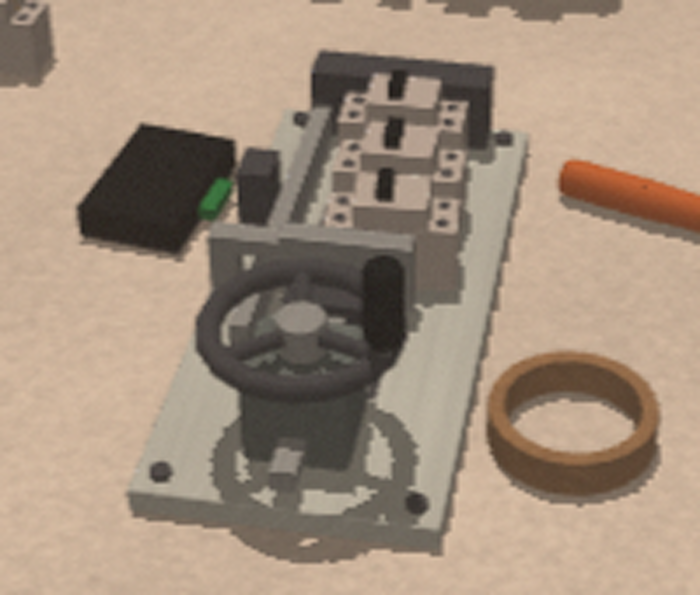

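```bash
cat >> jig.py <<'E'
from scipy.optimize import least_squares
g=lambda u,v:(210+u/3.5,180+v/3.5)
def J(p,q):
    c,s=np.cos(p[2]),np.sin(p[2]);x,y,z=np.array(q)/1000;return np.array([p[0]+c*x-s*y,p[1]+s*x+c*y,z])
E
python3 - <<'E'
from jig import *
obs=[('scene',f(90,382),(-85,-160,16)),('scene',f(242,522),(85,-160,16)),('scene',f(570,210),(85,225,16)),
('side',g(130,492),(85,225,16)),('side',g(442,532),(-85,225,16)),('side',g(527,132),(-85,-160,16)),('scene',f(453,137),(0,165,94)),('side',g(300,328),(0,165,94))]
C={c:env.get_calibration(c) for c in('scene','side')}
fun=lambda p:np.concatenate([proj(c,J(p,q),C[c])-uv for c,uv,q in obs])
r=least_squares(fun,[.565,-.037,-.02],loss='soft_l1');p=r.x;print(p,np.round(fun(p).reshape(-1,2),1).tolist());np.save('jig.npy',p)
def inv(P): 
    d=P[:2]-p[:2];c,s=np.cos(p[2]),np.sin(p[2]);return np.round([1000*(c*d[0]+s*d[1]),1000*(-s*d[0]+c*d[1])],1)
for z,c,q in((.151,'scene',f(424,42)),(.101,'scene',f(424,92)),(.151,'side',g(385,262)),(.101,'side',g(384,345))): print('crank',c,z,inv(atz(c,q,z)))
# breakers: toggles z .085 (scene) , lower-left corner etc
for n,q in zip('123',[(204,345),(255,290),(303,242)]): print('tog scene',n,inv(atz('scene',f(*q),.083)))
for n,q in zip('123',[(396,73),(393,123),(386,175)]): print('tog side',n,inv(atz('side',g(*q),.085)))
print('tape',atz('scene',(293,235),.012),inv(atz('scene',(293,235),.012)), 'wheel axis',J(p,(0,165,98)))
for q in [(60,230),(118,318),(22,155)]: print('sd',inv(atz('scene',f(*q),.01)))
# breaker top corners near-side (z=.060) scene: far/right end corners
for n,q in dict(b1=[(222,408),(268,372)],b2=[(265,348),(310,320)],b3=[(312,298),(356,268)]).items(): print(n,[inv(atz('scene',f(*a),.060)).tolist() for a in q])
E
```

```text
[ 0.56288218 -0.03727371 -0.00255929] [[-1.5, -0.9], [-0.1, 1.2], [-0.3, -3.0], [-1.8, 0.5], [-0.6, -0.0], [-0.9, -0.3], [-0.4, -2.4], [-0.2, -0.6]]
crank scene 0.151 [-47.3 182.1]
crank scene 0.101 [-40.7 177.3]
crank side 0.151 [-48.1 176.6]
crank side 0.101 [-48.2 181.4]
tog scene 1 [  -7.7 -100.3]
tog scene 2 [-14.3 -42.8]
tog scene 3 [-18.4  12.1]
tog side 1 [  -5.6 -108.9]
tog side 2 [-13.6 -50.4]
tog side 3 [-19.    6.2]
tape [0.42067902 0.08922854 0.012     ] [-142.5  126.1] wheel axis [0.56330447 0.12772575 0.098     ]
sd [-215.4  -82.6]
sd [-113.2 -105.7]
sd [-304.7  -54.1]
b1 [[27.8, -119.2], [31.2, -76.5]]
b2 [[15.4, -63.9], [23.0, -24.3]]
b3 [[10.7, -9.3], [16.7, 33.2]]
```

>>> send_rows(
  plan=[
    [0, 33, -33, -4, 0, 0, 0],
    [0, 33, -33, -4, 0, 0, 0],
    [0, 33, -33, -4, 0, 0, 0],
    [0, 33, -33, -4, 0, 0, 0],
    [0, 33, -33, -4, 0, 0, 0],
    [0, 33, -33, -4, 0, 0, 0],
    [0, 33, -33, -4, 0, 0, 0],
    [0, 33, -33, -4, 0, 0, 0],
    [0, 33, -33, -4, 0, 0, 0],
    [0, 33, -33, -4, 0, 0, 0],
    [0, 33, -33, -4, 0, 0, 0],
    [0, 33, -33, -4, 0, 0, 0],
  ],
)

```text
time_s: 2.2
tool_pos: [0.4667, -0.0599, 0.2711]
tool_rot: [179.9, -0.0, 25.1]
force: [1.4, -0.2, 0.3]
grip_width: 0.0028
```

>>> send_rows(
  plan=[
    [0, 0, 0, 0, 0, 0, 0.146],
    [0, 0, 0, 0, 0, 0, 0.146],
    [0, 0, 0, 0, 0, 0, 0.147],
    [0, 0, 0, 0, 0, 0, 0],
  ],
)

```text
time_s: 2.6
tool_pos: [0.4664, -0.0616, 0.2707]
tool_rot: [180.0, -0.0, -0.0]
force: [-0.1, 0.7, -0.1]
grip_width: 0.0004
```

```bash
python3 - <<'E'
from jig import *
import pickle
C=env.get_calibration('wrist');o=env.get_obs();print(o['time_s'],o['tool_pos'],o['tool_rot'],o['qpos']);save('wrist','w1.png');pickle.dump(C,open('w1.pkl','wb'))
print(np.round(C['extrinsics'],3).tolist(),C['k1'])
E
```

```text
2.6 [ 0.46637734 -0.06162391  0.27068852] [ 1.79978612e+02 -1.46335502e-02 -2.13632045e-02] [ 39.35289931  -4.1679442  -32.96155194 102.14829639  -2.27257914
  81.340344   -83.21911259]
[[-0.0, -0.96, -0.281, 0.544], [-1.0, 0.0, 0.001, -0.062], [-0.0, 0.281, -0.96, 0.432], [0.0, 0.0, 0.0, 1.0]] -0.05792469729801949
```

View pics/w1.png

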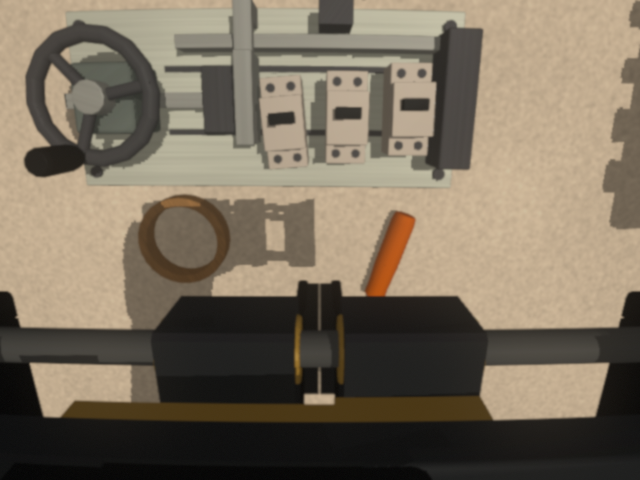

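```bash
python3 - <<'E'
from jig import *
import pickle
W=pickle.load(open('w1.pkl','rb'))
p0=np.load('jig.npy')
obs=[((68,12),(85,225,16)),((463,10),(85,-160,16)),((88,183),(-85,225,16)),((448,185),(-85,-160,16)),((88,97),(0,165,100))]
fun=lambda p:np.concatenate([proj('w',J(p,q),W)-uv for uv,q in obs])
r=least_squares(fun,p0,loss='soft_l1');p=r.x;print(p0,p,np.round(fun(p).reshape(-1,2),1).tolist())
np.save('jig.npy',p)
def inv(P): 
    d=P[:2]-p[:2];c,s=np.cos(p[2]),np.sin(p[2]);return np.round([1000*(c*d[0]+s*d[1]),1000*(-s*d[0]+c*d[1])],1)
for uv,z in (((54,161),.14),((36,164),.151),((346,73),.060),((346,162),.060),((392,63),.06),((434,65),.06),((389,152),.06),((427,155),.06),((328,72),.06),((368,72),.06),((327,162),.06),((364,162),.06),((261,80),.06),((299,76),.06),((269,166),.06),((308,164),.06),((186,238),.012),((245,147),.065),((440,50),.042),((178,52),.042)):
    print(uv,z,inv(atz('w',uv,z,W)))
E
```

```text
[ 0.56288218 -0.03727371 -0.00255929] [ 0.56378688 -0.04226898 -0.00570351] [[-3.3, -0.9], [4.9, -0.7], [-0.8, 3.2], [4.8, 2.4], [-0.4, 0.0]]
(54, 161) 0.14 [-46.7 174.7]
(36, 164) 0.151 [-47.6 181.3]
(346, 73) 0.06 [ 21.1 -43.1]
(346, 162) 0.06 [-55.5 -44.7]
(392, 63) 0.06 [ 29.7 -82.6]
(434, 65) 0.06 [  28.7 -119.3]
(389, 152) 0.06 [-46.2 -83.6]
(427, 155) 0.06 [ -48.5 -118.6]
(328, 72) 0.06 [ 21.8 -27.5]
(368, 72) 0.06 [ 22.1 -62.1]
(327, 162) 0.06 [-55.6 -27.4]
(364, 162) 0.06 [-55.4 -61.2]
(261, 80) 0.06 [15.1 30.8]
(299, 76) 0.06 [18.4 -2.3]
(269, 166) 0.06 [-59.5  25.7]
(308, 164) 0.06 [-57.5 -10. ]
(186, 238) 0.012 [-142.7  124.8]
(245, 147) 0.065 [-42.1  46.1]
(440, 50) 0.042 [  43.9 -128.6]
(178, 52) 0.042 [ 41.3 107.9]
```

The wrist view shows the breakers with near ends at about (407,155), (346,162) and (288,166), so they need to move roughly 12, 20 and 24 mm to reach the fence. The crank handle is at (54,161). I'll push breaker3 first.

>>> send_rows(
  plan=[
    [4, 11, -15, 35, 0, 0, 0],
    [4, 11, -16, 40, 0, 0, 0],
    [4, 0, 0, 40, 0, 0, 0],
    [4, 0, 0, 40, 0, 0, 0],
    [4, 0, 0, 40, 0, 0, 0],
    [4, 0, 0, 40, 0, 0, 0],
    [4, 0, 0, 0, 0, 0, 0],
    [4, 4, 0, 0, 0, 0, 0],
    [4, 4, 0, 0, 0, 0, 0],
    [4, 3, 0, 0, 0, 0, 0],
    [4, 3, 0, 0, 0, 0, 0],
    [4, 0, 0, 0, 0, 0, 0],
  ],
)

```text
time_s: 3.85
tool_pos: [0.5037, -0.0309, 0.0366]
tool_rot: [180.0, -0.1, 0.0]
force: [0.1, -1.3, 0.0]
grip_width: 0.004
```

>>> send_rows(
  plan=[
    [4, 3, 0, 0, 0, 0, 0],
    [4, 3, 0, 0, 0, 0, 0],
    [4, 3, 0, 0, 0, 0, 0],
    [4, 0, 0, 0, 0, 0, 0],
  ],
)

```text
time_s: 4.25
tool_pos: [0.5121, -0.0308, 0.0355]
tool_rot: [-180.0, -0.1, -0.0]
force: [-0.3, 0.2, 0.2]
grip_width: 0.0038
```

>>> send_rows(
  plan=[
    [4, 3, 0, 0, 0, 0, 0],
    [4, 3, 0, 0, 0, 0, 0],
    [4, 2, 0, 0, 0, 0, 0],
    [4, 0, 0, 0, 0, 0, 0],
  ],
)

```text
time_s: 4.65
tool_pos: [0.517, -0.0308, 0.0351]
tool_rot: [180.0, 0.3, -0.0]
force: [-9.7, 0.2, 7.0]
grip_width: 0.0044
```

```bash
python3 - <<'E'
from jig import *
import pickle
C=env.get_calibration('wrist');o=env.get_obs();print(o['force']);a=save('scene','s1.png')[175:445,160:430];save('wrist','w2.png');pickle.dump(C,open('w2.pkl','wb'))
w=cv2.imread('pics/w2.png');a=cv2.resize(a[:,:,::-1],(480,480),interpolation=cv2.INTER_CUBIC);cv2.imwrite('pics/m1.png',cv2.resize(np.hstack([a[100:430],w[:330]]),(800,236)))
cv2.imwrite('pics/m1.png',np.vstack([cv2.resize(w[:300],(640,300)),cv2.resize(a[150:400,100:400],(640,300))[:,:]])[:600])
E
```

```text
[-9.72401656  0.20873927  6.99843586]
```

View pics/m1.png

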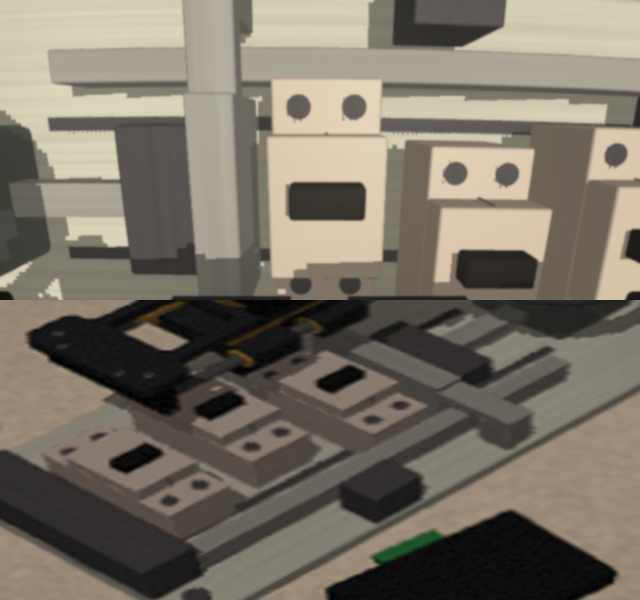

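Breaker3 is square against the fence: 9.7 N with the TCP at x=0.517. Next is breaker2.

>>> send_rows(
  plan=[
    [4, -14, 0, 0, 0, 0, 0],
    [4, -14, 0, 0, 0, 0, 0],
    [4, 0, 28, 0, 0, 0, 0],
    [4, 0, 27, 0, 0, 0, 0],
    [4, 0, 0, 0, 0, 0, 0],
    [4, 4, 0, 0, 0, 0, 0],
    [4, 4, 0, 0, 0, 0, 0],
    [4, 4, 0, 0, 0, 0, 0],
    [4, 4, 0, 0, 0, 0, 0],
    [4, 4, 0, 0, 0, 0, 0],
    [4, 3, 0, 0, 0, 0, 0],
    [4, 0, 0, 0, 0, 0, 0],
  ],
)

```text
time_s: 5.95
tool_pos: [0.5154, -0.0853, 0.0355]
tool_rot: [-180.0, -0.1, 0.0]
force: [-0.2, 0.1, -0.7]
grip_width: 0.0039
```

>>> send_rows(
  plan=[
    [4, 2, 0, 0, 0, 0, 0],
    [4, 2, 0, 0, 0, 0, 0],
    [4, 2, 0, 0, 0, 0, 0],
    [4, 0, 0, 0, 0, 0, 0],
  ],
)

```text
time_s: 6.35
tool_pos: [0.5164, -0.0856, 0.035]
tool_rot: [180.0, 0.5, -0.0]
force: [-11.2, 0.8, 9.5]
grip_width: 0.004
```

>>> send_rows(
  plan=[
    [4, -15, 0, 0, 0, 0, 0],
    [4, -15, 0, 0, 0, 0, 0],
    [4, 0, 28, 0, 0, 0, 0],
    [4, 0, 28, 0, 0, 0, 0],
    [4, 0, 0, 0, 0, 0, 0],
    [4, 5, 0, 0, 0, 0, 0],
    [4, 5, 0, 0, 0, 0, 0],
    [4, 4, 0, 0, 0, 0, 0],
    [4, 4, 0, 0, 0, 0, 0],
    [4, 3, 0, 0, 0, 0, 0],
    [4, 3, 0, 0, 0, 0, 0],
    [4, 0, 0, 0, 0, 0, 0],
  ],
)

```text
time_s: 7.55
tool_pos: [0.5151, -0.1414, 0.0354]
tool_rot: [-180.0, -0.1, 0.0]
force: [-0.0, -0.1, 0.2]
grip_width: 0.004
```

>>> send_rows(
  plan=[
    [4, 2, 0, 0, 0, 0, 0],
    [4, 2, 0, 0, 0, 0, 0],
    [4, 2, 0, 0, 0, 0, 0],
    [4, 0, 0, 0, 0, 0, 0],
  ],
)

```text
time_s: 7.95
tool_pos: [0.5158, -0.1416, 0.035]
tool_rot: [-180.0, 0.6, -0.0]
force: [-13.6, 1.9, 10.5]
grip_width: 0.0041
```

All three breakers pressed against the fence: TCP x 0.516–0.517 each, with contact forces of 10–14 N. Now I move to the crank.

>>> send_rows(
  plan=[
    [4, -15, 0, 0, 0, 0, 0],
    [4, -15, 0, 0, 0, 0, 0],
    [4, 0, 0, -40, 0, 0, 0],
    [4, 0, 0, -45, 0, 0, 0],
    [45, 0, -45, -45, 0, 0, 0],
    [45, 0, -45, -45, 0, 0, 0],
    [45, 0, -45, -30, 0, 0, 0],
    [45, 0, -45, 0, 0, 0, 0],
    [45, 0, -45, 0, 0, 0, 0],
    [45, 0, -25, 0, 0, 0, 0],
    [45, 0, 0, 0, 0, 0, 0],
  ],
)

```text
time_s: 9.05
tool_pos: [0.4906, 0.0909, 0.2198]
tool_rot: [-179.9, -0.2, 0.4]
force: [-0.6, -0.5, 0.2]
grip_width: 0.0434
```

```bash
python3 - <<'E'
from jig import *
import pickle
C=env.get_calibration('wrist');o=env.get_obs();print(o['time_s'],o['tool_pos'],o['qpos'])
save('wrist','w3.png');pickle.dump(C,open('w3.pkl','wb'))
for q in ['crank_grip','breaker1']:
  for r in env.regions_of('wrist',q)[:4]:print(q,round(r['confidence'],2),np.round(r['rect']).tolist())
E
```

```text
9.05 [0.4906041  0.09089358 0.21980059] [  31.44999563    1.9466203   -45.37859888  103.11542593    1.37075641
   75.33301893 -103.80832128]
crank_grip 0.59 [218.0, 182.0, 261.0, 225.0]
breaker1 0.91 [439.0, 69.0, 514.0, 177.0]
breaker1 0.7 [495.0, 72.0, 579.0, 177.0]
breaker1 0.68 [555.0, 78.0, 639.0, 178.0]
```

View pics/w3.png

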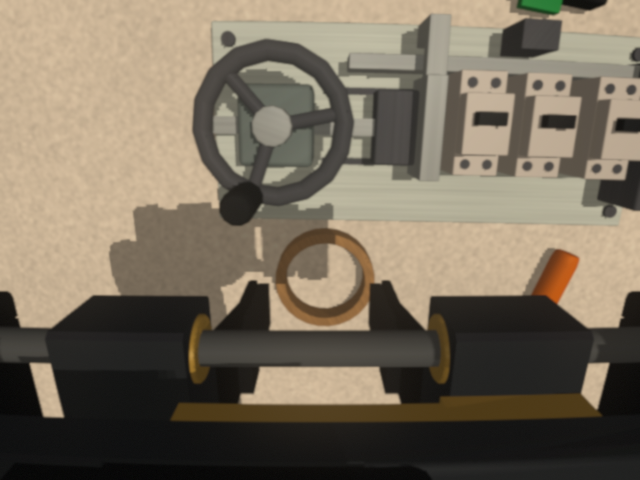

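```bash
python3 - <<'E'
from jig import *
import pickle
W=pickle.load(open('w3.pkl','rb'))
for uv,z in(((236,208),.151),((239,203),.131),((248,192),.101),((273,122),.09),((271,126),.104)):print(uv,z,atz('w',uv,z,W))
E
```

```text
(236, 208) 0.151 [0.51928637 0.13930497 0.151     ]
(239, 203) 0.131 [0.51829872 0.14147245 0.131     ]
(248, 192) 0.101 [0.52024757 0.1408572  0.101     ]
(273, 122) 0.09 [0.56786992 0.12346825 0.09      ]
(271, 126) 0.104 [0.56528302 0.12327631 0.104     ]
```

>>> send_rows(
  plan=[
    [45, 14, -25, 0, 0, 0, 0],
    [45, 13, -24, 0, 0, 0, 0],
    [45, 0, 0, 35, 0, 0, 0],
    [45, 0, 0, 35, 0, 0, 0],
    [45, 0, 0, 36, 0, 0, 0],
    [45, 0, 0, 0, 0, 0, 0],
    [0, 0, 0, 0, 0, 0, 0],
    [0, 0, 0, 0, 0, 0, 0],
    [0, 0, 0, 0, 0, 0, 0],
    [0, 0, 0, 0, 0, 0, 0],
    [0, 0, 0, 0, 0, 0, 0],
  ],
  grip_force=25,
)

```text
time_s: 10.3
tool_pos: [0.5185, 0.1364, 0.1149]
tool_rot: [-179.9, -0.2, 0.1]
force: [-1.8, 4.6, 6.7]
grip_width: 0.0208
```

```bash
python3 - <<'E'
import numpy as np
th=np.radians(161)
# rows of 0.2 rad clockwise; tool dx=+x, dy=-y
for k in range(62):
    a,b=th-.2*k,th-.2*(k+1)
    d=50*np.array([np.cos(b)-np.cos(a),-(np.sin(b)-np.sin(a))]);print('[0,%.1f,%.1f,0,0,0,0]'%tuple(d),end=',' if (k+1)%12 else '\n\n')
E
```

```text
[0,4.2,-9.1,0,0,0,0],[0,5.9,-8.1,0,0,0,0],[0,7.4,-6.7,0,0,0,0],[0,8.6,-5.1,0,0,0,0],[0,9.4,-3.3,0,0,0,0],[0,9.9,-1.4,0,0,0,0],[0,10.0,0.6,0,0,0,0],[0,9.6,2.6,0,0,0,0],[0,8.9,4.4,0,0,0,0],[0,7.9,6.1,0,0,0,0],[0,6.5,7.6,0,0,0,0],[0,4.9,8.7,0,0,0,0]

[0,3.0,9.5,0,0,0,0],[0,1.1,9.9,0,0,0,0],[0,-0.9,9.9,0,0,0,0],[0,-2.9,9.6,0,0,0,0],[0,-4.7,8.8,0,0,0,0],[0,-6.4,7.7,0,0,0,0],[0,-7.8,6.3,0,0,0,0],[0,-8.9,4.6,0,0,0,0],[0,-9.6,2.8,0,0,0,0],[0,-10.0,0.8,0,0,0,0],[0,-9.9,-1.2,0,0,0,0],[0,-9.5,-3.1,0,0,0,0]

[0,-8.7,-5.0,0,0,0,0],[0,-7.5,-6.6,0,0,0,0],[0,-6.1,-7.9,0,0,0,0],[0,-4.4,-9.0,0,0,0,0],[0,-2.5,-9.7,0,0,0,0],[0,-0.5,-10.0,0,0,0,0],[0,1.5,-9.9,0,0,0,0],[0,3.4,-9.4,0,0,0,0],[0,5.2,-8.5,0,0,0,0],[0,6.8,-7.3,0,0,0,0],[0,8.1,-5.8,0,0,0,0],[0,9.1,-4.1,0,0,0,0]

[0,9.7,-2.2,0,0,0,0],[0,10.0,-0.2,0,0,0,0],[0,9.8,1.8,0,0,0,0],[0,9.3,3.7,0,0,0,0],[0,8.4,5.5,0,0,0,0],[0,7.1,7.0,0,0,0,0],[0,5.6,8.3,0,0,0,0],[0,3.8,9.2,0,0,0,0],[0,1.9,9.8,0,0,0,0],[0,-0.1,10.0,0,0,0,0],[0,-2.1,9.8,0,0,0,0],[0,-4.0,9.2,0,0,0,0]

[0,-5.7,8.2,0,0,0,0],[0,-7.2,6.9,0,0,0,0],[0,-8.4,5.3,0,0,0,0],[0,-9.3,3.6,0,0,0,0],[0,-9.8,1.6,0,0,0,0],[0,-10.0,-0.4,0,0,0,0],[0,-9.7,-2.3,0,0,0,0],[0,-9.0,-4.2,0,0,0,0],[0,-8.0,-5.9,0,0,0,0],[0,-6.7,-7.4,0,0,0,0],[0,-5.1,-8.6,0,0,0,0],[0,-3.3,-9.4,0,0,0,0]

[0,-1.3,-9.9,0,0,0,0],[0,0.7,-10.0,0,0,0,0],
```

>>> send_rows(
  plan=[
    [0, 0, 0, -4, 0, 0, 0],
    [0, 0, 0, 0, 0, 0, 0],
    [0, 4.2, -9.1, 0, 0, 0, 0],
    [0, 5.9, -8.1, 0, 0, 0, 0],
    [0, 7.4, -6.7, 0, 0, 0, 0],
    [0, 8.6, -5.1, 0, 0, 0, 0],
  ],
)

```text
time_s: 10.9
tool_pos: [0.5383, 0.1654, 0.1151]
tool_rot: [180.0, 0.6, 0.1]
force: [-9.9, 5.0, -2.5]
grip_width: 0.0208
```

>>> send_rows(
  plan=[
    [0, 9.4, -3.3, 0, 0, 0, 0],
    [0, 9.9, -1.4, 0, 0, 0, 0],
    [0, 10.0, 0.6, 0, 0, 0, 0],
    [0, 9.6, 2.6, 0, 0, 0, 0],
    [0, 8.9, 4.4, 0, 0, 0, 0],
    [0, 7.9, 6.1, 0, 0, 0, 0],
    [0, 6.5, 7.6, 0, 0, 0, 0],
    [0, 4.9, 8.7, 0, 0, 0, 0],
  ],
)

```text
time_s: 11.7
tool_pos: [0.6127, 0.1442, 0.1154]
tool_rot: [-179.5, -0.3, 0.2]
force: [11.4, 10.0, -17.0]
grip_width: 0.0211
```

>>> send_rows(
  plan=[
    [0, 3.0, 9.5, 0, 0, 0, 0],
    [0, 1.1, 9.9, 0, 0, 0, 0],
    [0, -0.9, 9.9, 0, 0, 0, 0],
    [0, -2.9, 9.6, 0, 0, 0, 0],
    [0, -4.7, 8.8, 0, 0, 0, 0],
    [0, -6.4, 7.7, 0, 0, 0, 0],
    [0, -7.8, 6.3, 0, 0, 0, 0],
    [0, -8.9, 4.6, 0, 0, 0, 0],
  ],
)

```text
time_s: 12.5
tool_pos: [0.5808, 0.0764, 0.1153]
tool_rot: [-179.6, 0.2, 0.1]
force: [1.6, 13.2, -13.4]
grip_width: 0.021
```

>>> send_rows(
  plan=[
    [0, -9.6, 2.8, 0, 0, 0, 0],
    [0, -10.0, 0.8, 0, 0, 0, 0],
    [0, -9.9, -1.2, 0, 0, 0, 0],
    [0, -9.5, -3.1, 0, 0, 0, 0],
    [0, -8.7, -5.0, 0, 0, 0, 0],
    [0, -7.5, -6.6, 0, 0, 0, 0],
    [0, -6.1, -7.9, 0, 0, 0, 0],
    [0, -4.4, -9.0, 0, 0, 0, 0],
    [0, -2.5, -9.7, 0, 0, 0, 0],
    [0, -0.5, -10.0, 0, 0, 0, 0],
  ],
)

```text
time_s: 13.5
tool_pos: [0.5172, 0.118, 0.1154]
tool_rot: [179.8, -0.3, -0.1]
force: [12.2, -3.4, -21.3]
grip_width: 0.0212
```

```bash
python3 - <<'E'
from jig import *
a=save('scene','s2.png')[175:445,160:430];cv2.imwrite('pics/s2c.png',cv2.resize(a[:,:,::-1],(600,600),interpolation=cv2.INTER_CUBIC))
E
```

```text
(no output)
```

View pics/s2c.png

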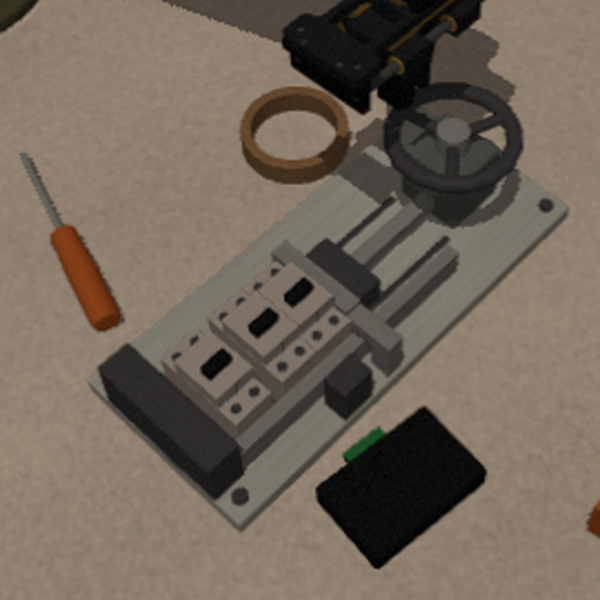

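The scene view shows the slide about 45 mm along and pushing breakers 3 and 2 together along the fence. The bystanders haven't moved. I'll carry on with the second turn.

>>> send_rows(
  plan=[
    [0, 1.5, -9.9, 0.5, 0, 0, 0],
    [0, 3.4, -9.4, 0.5, 0, 0, 0],
    [0, 5.2, -8.5, 0.5, 0, 0, 0],
    [0, 6.8, -7.3, 0.5, 0, 0, 0],
    [0, 8.1, -5.8, 0, 0, 0, 0],
    [0, 9.1, -4.1, 0, 0, 0, 0],
    [0, 9.7, -2.2, 0, 0, 0, 0],
    [0, 10.0, -0.2, 0, 0, 0, 0],
    [0, 9.8, 1.8, 0, 0, 0, 0],
    [0, 9.3, 3.7, 0, 0, 0, 0],
    [0, 8.4, 5.5, 0, 0, 0, 0],
    [0, 7.1, 7.0, 0, 0, 0, 0],
  ],
)

```text
time_s: 14.75
tool_pos: [0.6035, 0.1584, 0.1153]
tool_rot: [-179.4, -0.2, 0.3]
force: [6.5, 13.5, -11.5]
grip_width: 0.021
```

>>> send_rows(
  plan=[
    [0, 5.6, 8.3, 0, 0, 0, 0],
    [0, 3.8, 9.2, 0, 0, 0, 0],
    [0, 1.9, 9.8, 0, 0, 0, 0],
    [0, -0.1, 10.0, 0, 0, 0, 0],
    [0, -2.1, 9.8, 0, 0, 0, 0],
    [0, -4.0, 9.2, 0, 0, 0, 0],
    [0, -5.7, 8.2, 0, 0, 0, 0],
    [0, -7.2, 6.9, 0, 0, 0, 0],
    [0, -8.4, 5.3, 0, 0, 0, 0],
  ],
)

```text
time_s: 15.65
tool_pos: [0.5851, 0.0768, 0.1151]
tool_rot: [180.0, 0.1, 0.4]
force: [-0.5, -2.3, 0.8]
grip_width: 0.0659
```

```bash
python3 - <<'E'
from jig import *
a=save('scene','s3.png')[175:445,160:430];cv2.imwrite('pics/s3c.png',cv2.resize(a[60:230,30:200,::-1],(600,600),interpolation=cv2.INTER_CUBIC))
E
```

```text
(no output)
```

View pics/s3c.png

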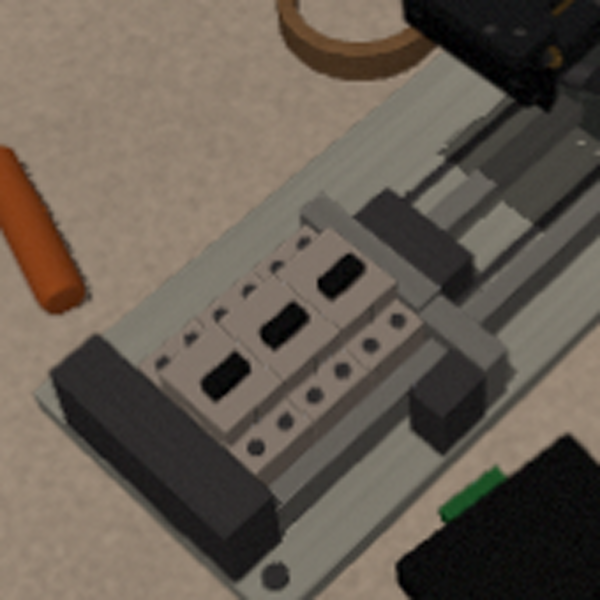

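The gripper reads 66 mm open, so the handle has slipped out. Lug and stop look close together. I'll check the state and take a wrist picture.

```bash
python3 - <<'E'
from jig import *
import pickle
o=env.get_obs();print(o['time_s'],o['tool_pos'],o['force'],o['grip_width'])
C=env.get_calibration('wrist');save('wrist','w4.png');pickle.dump(C,open('w4.pkl','wb'))
E
```

```text
15.7 [0.58525791 0.07240309 0.11525709] [-0.37630324 -1.85330041 -0.02430463] 0.0601530710308097
```

View pics/w4.png

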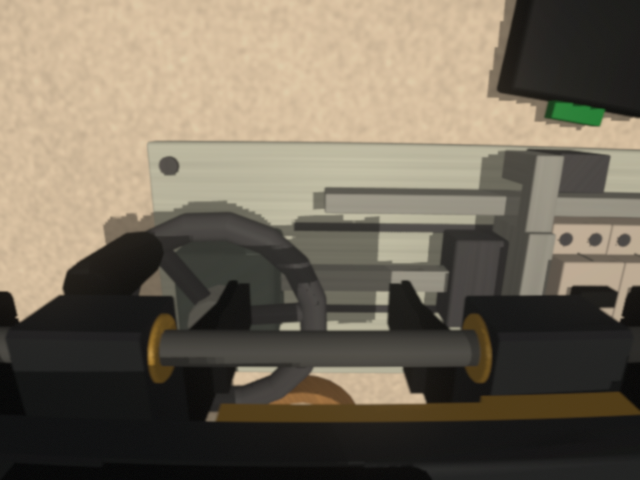

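The wrist picture shows the handle at upper left, base about (150,248) and top about (80,285). It was lost partway through the last call.

```bash
python3 - <<'E'
from jig import *
import pickle
W=pickle.load(open('w4.pkl','rb'))
for uv,z in(((150,248),.103),((85,280),.151)):
    P=atz('w',uv,z,W);d=P[:2]-[.566,.1235];print(P,np.degrees(np.arctan2(d[1],d[0])),np.hypot(*d))
for r in env.regions_of('wrist','crank_grip')[:2]:print(r['rect'],r['confidence'])
for r in env.regions_of('scene','slide')[:1]:print(r['rect'])
# slide travel from plate top near-side corner etc.: scene before crop s0 (313,215)->top near corner; now s3
o=lambda u,v:(160+30+u*170/600,175+60+v*170/600)
p=np.load('jig.npy')
def inv(P):
    d=P[:2]-p[:2];c,s=np.cos(p[2]),np.sin(p[2]);return np.round([1000*(c*d[0]+s*d[1]),1000*(-s*d[0]+c*d[1])],1)
print('plate near top corner before',inv(atz('scene',f(313,218),.065)),'mid',inv(atz('scene',f(277,246),.065)),'now',inv(atz('scene',o(304,205),.065)))
print('lug top front now',inv(atz('scene',o(455,345),.056)))
E
```

```text
[0.60765765 0.148999   0.103     ] 31.47114939333507 0.048842185539049274
[0.61152986 0.15194811 0.151     ] 31.99809608651661 0.05368671049507617
[60.7, 231.9, 163.1, 294.2] 0.68
[274.0, 263.1, 355.6, 349.6]
plate near top corner before [-39.2  47.5] mid [-40.9   9.3] now [-40.7 -11.4]
lug top front now [ 62.  -14.8]
```

```bash
python3 - <<'E'
from jig import *
P=np.array([(.5383,.1654),(.6127,.1442),(.5808,.0764),(.5172,.118),(.6035,.1584)])
r=least_squares(lambda c:np.hypot(*(P-c[:2]).T)-.05,[.566,.1235]);print(r.x,r.fun)
c=r.x
th=np.radians(32);print(c+.05*np.array([np.cos(th),np.sin(th)]))
o=lambda u,v:(160+30+u*170/600,175+60+v*170/600)
p=np.load('jig.npy')
def inv(P):
    d=P[:2]-p[:2];c,s=np.cos(p[2]),np.sin(p[2]);return np.round([1000*(c*d[0]+s*d[1]),1000*(-s*d[0]+c*d[1])],1)
for q in [(225,377),(284,325),(341,275)]: print(inv(atz('scene',o(*q),.083)))
for k in range(34):
    a,b=th-.1*k,th-.1*(k+1)
    d=50*np.array([np.cos(b)-np.cos(a),-(np.sin(b)-np.sin(a))]);print('[0,%.1f,%.1f,0,0,0,0]'%tuple(d),end=',' if (k+1)%12 else '\n\n')
E
```

```text
[0.56681562 0.12437951] [-4.18040039e-05 -1.77161317e-05 -2.40465805e-05  2.40686539e-05
  3.13710239e-05]
[0.60921802 0.15087547]
[   9.2 -107.4]
[  9.2 -71.1]
[  9.3 -34.8]
[0,2.4,4.4,0,0,0,0],[0,2.0,4.6,0,0,0,0],[0,1.5,4.8,0,0,0,0],[0,1.0,4.9,0,0,0,0],[0,0.5,5.0,0,0,0,0],[0,0.0,5.0,0,0,0,0],[0,-0.5,5.0,0,0,0,0],[0,-1.0,4.9,0,0,0,0],[0,-1.4,4.8,0,0,0,0],[0,-1.9,4.6,0,0,0,0],[0,-2.4,4.4,0,0,0,0],[0,-2.8,4.1,0,0,0,0]

[0,-3.2,3.8,0,0,0,0],[0,-3.6,3.5,0,0,0,0],[0,-3.9,3.1,0,0,0,0],[0,-4.2,2.7,0,0,0,0],[0,-4.4,2.3,0,0,0,0],[0,-4.6,1.9,0,0,0,0],[0,-4.8,1.4,0,0,0,0],[0,-4.9,0.9,0,0,0,0],[0,-5.0,0.4,0,0,0,0],[0,-5.0,-0.1,0,0,0,0],[0,-5.0,-0.6,0,0,0,0],[0,-4.9,-1.1,0,0,0,0]

[0,-4.7,-1.6,0,0,0,0],[0,-4.6,-2.0,0,0,0,0],[0,-4.3,-2.5,0,0,0,0],[0,-4.1,-2.9,0,0,0,0],[0,-3.8,-3.3,0,0,0,0],[0,-3.4,-3.7,0,0,0,0],[0,-3.0,-4.0,0,0,0,0],[0,-2.6,-4.3,0,0,0,0],[0,-2.2,-4.5,0,0,0,0],[0,-1.7,-4.7,0,0,0,0],
```

>>> send_rows(
  plan=[
    [45, 0, 0, -45, 0, 0, 0],
    [45, 0, 0, -40, 0, 0, 0],
    [45, 12, -38, 0, 0, 0, 0],
    [45, 12, -38, 0, 0, 0, 0],
    [45, 0, 0, 0, 0, 0, 0],
  ],
)

```text
time_s: 16.35
tool_pos: [0.6113, 0.1557, 0.2012]
tool_rot: [-179.7, -0.1, 0.3]
force: [-0.9, 0.6, -0.6]
grip_width: 0.0452
```

The breaker spacing is 36 mm, so the row is already closed. The slide evidently didn't start fully open, so it is probably at or near the stop. I'll grip again and test the torque.

>>> send_rows(
  plan=[
    [45, -2, 5, 0, 0, 0, 0],
    [45, 0, 0, 30, 0, 0, 0],
    [45, 0, 0, 30, 0, 0, 0],
    [45, 0, 0, 26, 0, 0, 0],
    [0, 0, 0, 0, 0, 0, 0],
    [0, 0, 0, 0, 0, 0, 0],
    [0, 0, 0, 0, 0, 0, 0],
    [0, 0, 0, 0, 0, 0, 0],
    [0, 0, 0, 0, 0, 0, 0],
  ],
  grip_force=45,
)

```text
time_s: 17.25
tool_pos: [0.6061, 0.1531, 0.1128]
tool_rot: [-179.2, 0.1, 0.3]
force: [-0.0, 19.8, -13.7]
grip_width: 0.0207
```

>>> send_rows(
  plan=[
    [0, 1.2, 2.2, 0, 0, 0, 0],
    [0, 1.2, 2.2, 0, 0, 0, 0],
    [0, 1.0, 2.3, 0, 0, 0, 0],
    [0, 1.0, 2.3, 0, 0, 0, 0],
    [0, 0, 0, 0, 0, 0, 0],
  ],
)

```text
time_s: 17.75
tool_pos: [0.6063, 0.1528, 0.1127]
tool_rot: [-178.7, 0.5, 0.6]
force: [-7.0, 31.2, -11.9]
grip_width: 0.021
```

The crank is blocked at about 1.5 N m, against 0.2 N m when running free, so it is on the stop. I'll release it and verify the lug gap from above.

>>> send_rows(
  plan=[
    [0, -2.2, -4.5, 0, 0, 0, 0],
    [0, -1.5, -4, 0, 0, 0, 0],
    [45, 0, 0, 0, 0, 0, 0],
    [45, 0, 0, 0, 0, 0, 0],
    [45, 0, 0, 0, 0, 0, 0],
    [45, 0, 0, -45, 0, 0, 0],
    [45, 0, 0, -45, 0, 0, 0],
    [45, -15, 45, -10, 0, 0, 0],
    [45, -15, 45, 0, 0, 0, 0],
    [45, -15, 45, 0, 0, 0, 0],
    [45, -15, 45, 0, 0, 0, 0],
    [45, 0, 35, 0, 0, 0, 0],
  ],
)

```text
time_s: 18.95
tool_pos: [0.5469, -0.0772, 0.215]
tool_rot: [179.8, 0.0, -0.4]
force: [0.6, 0.9, -0.1]
grip_width: 0.045
```

>>> send_rows(
  plan=[
    [45, 0, 0, 0, 0, 0, 0],
    [45, 0, 0, 0, 0, 0, 0],
  ],
)

```text
time_s: 19.15
tool_pos: [0.5488, -0.0741, 0.2146]
tool_rot: [179.9, -0.0, -0.3]
force: [-0.1, 0.5, 0.1]
grip_width: 0.045
```

```bash
python3 - <<'E'
from jig import *
import pickle
C=env.get_calibration('wrist');o=env.get_obs();print(o['time_s'],o['tool_pos'],o['force']);save('wrist','w5.png');pickle.dump(C,open('w5.pkl','wb'))
E
```

```text
19.15 [ 0.5487683  -0.0740579   0.21457362] [-0.0672351   0.54236716  0.11432335]
```

View pics/w5.png

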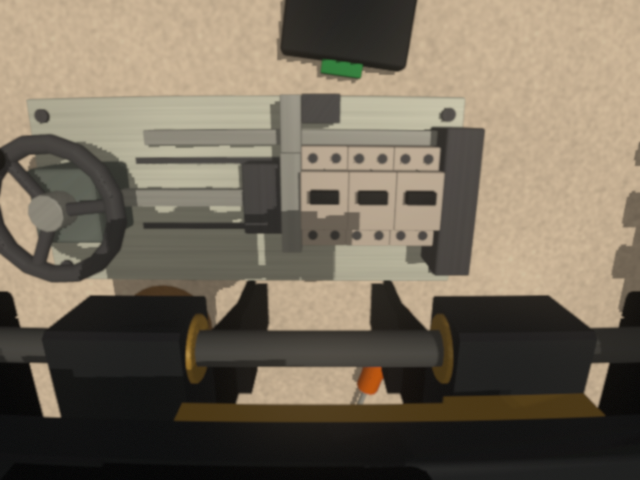

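The row is straight and even along the fence, and the lug meets the stop block at about (301,108). One numeric check of the gap and the fence distance.

```bash
python3 - <<'E'
from jig import *
import pickle
W=pickle.load(open('w5.pkl','rb'));p=np.load('jig.npy')
def inv(P):
    d=P[:2]-p[:2];c,s=np.cos(p[2]),np.sin(p[2]);return np.round([1000*(c*d[0]+s*d[1]),1000*(-s*d[0]+c*d[1])],1)
for n,uv,z in(('fence inner top L',(310,145),.042),('fence R',(430,145),.042),('b3 far',(324,147),.06),('b2 far',(371,147),.06),('b1 far',(418,148),.06),('b3 near',(324,245),.06),('b2',(371,245),.06),('b1',(415,245),.06),('lug',(301,105),.056),('stopblk L',(302,105),.056)):print(n,inv(atz('w',uv,z,W)))
im=cv2.imread('pics/w5.png');
for r in(104,112): print(im[r,276:345:2].mean(1).astype(int).tolist() , im[r,294:310].mean(1).astype(int).tolist())
for c in(305,330,371,395,425):print(c,im[120:160,c].mean(1).astype(int).tolist())
g=im[90:170,260:460];cv2.imwrite('pics/w5c.png',cv2.resize(g,(800,320),interpolation=cv2.INTER_CUBIC))
E
```

```text
fence inner top L [ 44.1 -25.1]
fence R [  44.5 -122.8]
b3 far [ 43.7 -36.2]
b2 far [ 43.7 -72.4]
b1 far [  43.1 -108.7]
b3 near [-35.1 -36.5]
b2 [-35.1 -75.1]
b1 [ -35.2 -111.4]
lug [ 74.8 -18.8]
stopblk L [ 74.8 -19.5]
[99, 99, 119, 137, 141, 141, 142, 144, 147, 148, 148, 144, 115, 73, 74, 75, 75, 75, 76, 75, 75, 76, 76, 76, 76, 75, 74, 76, 75, 75, 75, 79, 136, 177, 180] [148, 148, 148, 146, 144, 135, 115, 88, 73, 72, 74, 74, 75, 74, 75, 75]
[96, 97, 116, 136, 140, 140, 141, 142, 145, 147, 147, 144, 115, 74, 75, 74, 74, 75, 75, 74, 75, 75, 75, 74, 75, 75, 74, 74, 75, 76, 75, 78, 132, 171, 173] [147, 147, 147, 145, 144, 135, 115, 89, 74, 73, 75, 74, 74, 74, 74, 75]
305 [73, 73, 74, 81, 92, 98, 99, 104, 113, 123, 134, 142, 143, 143, 141, 140, 140, 140, 140, 140, 140, 139, 138, 129, 113, 110, 132, 154, 163, 165, 166, 165, 165, 166, 165, 166, 164, 163, 162, 163]
330 [74, 74, 75, 85, 106, 137, 164, 170, 158, 139, 135, 142, 146, 145, 144, 144, 143, 143, 142, 142, 142, 142, 141, 133, 117, 110, 132, 154, 165, 168, 168, 168, 168, 167, 164, 156, 146, 137, 136, 137]
371 [180, 180, 178, 177, 177, 178, 179, 177, 166, 146, 135, 142, 149, 149, 148, 147, 146, 146, 146, 146, 145, 144, 144, 139, 122, 107, 115, 140, 161, 169, 170, 171, 170, 170, 170, 170, 170, 169, 169, 169]
395 [182, 182, 180, 179, 179, 179, 179, 179, 173, 154, 136, 140, 150, 152, 151, 149, 148, 148, 148, 147, 147, 146, 146, 142, 127, 108, 106, 124, 144, 153, 156, 157, 158, 158, 158, 160, 160, 160, 160, 161]
425 [185, 184, 183, 182, 181, 180, 180, 179, 167, 134, 115, 133, 149, 154, 153, 153, 151, 149, 149, 149, 149, 149, 148, 145, 134, 114, 106, 125, 152, 166, 170, 170, 169, 163, 149, 125, 99, 83, 78, 77]
```

View pics/w5c.png

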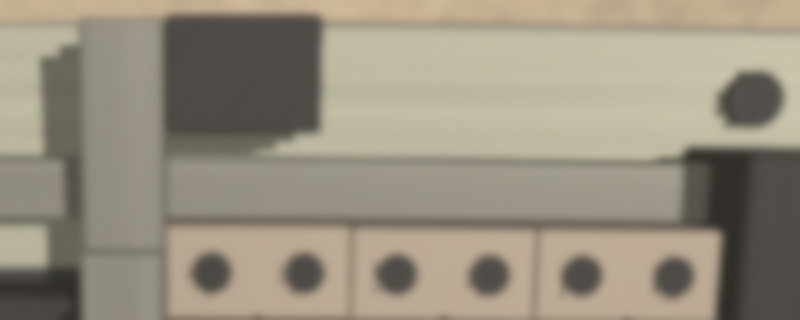

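The lug is flush against the stop, and all three breakers are within about 2 mm of the fence and square. Handing in.

```bash
python3 -c "
from cell import env
print(env.sign_off())"
```

```text
the job is handed in; nothing more can be done
None
```

I pushed the three breakers square against the fence one at a time (10–14 N contact), then wound the crank clockwise until the slide stopped. The job was handed in at about 19 s, and I had no verdict back.

**Last checks:**
- **Lug and stop:** no gap showed in the last wrist picture. When I gripped the crank again it was blocked at about 1.5 N m, against about 0.2 N m when turning freely.
- **Breakers:** the far ends measured at jig x 43–44 mm (fence inner face at 45). They stood square at about 36 mm spacing.
- **Clearances:** the gripper was raised clear, with no force on it. The tape, adapter and screwdriver looked unmoved in the pictures; I did not measure them again.

**What went differently:**
- **Crank slip:** the gripper slipped off the crank once, during the call in which the slide reached the stop.
- **Travel:** the wheel turned about 8.6 rad, not 11.94. I first read the shortfall as 22 mm still to go. The pictures and the torque test showed the slide had simply not started fully open.

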